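# Nest the sample cups and pass the carrier under the bench partition

## Robot

A 7-joint arm with a two-finger parallel gripper is mounted at the origin on the work surface. World frame = base frame: x ahead of the robot, y to its left, z up, the work surface at z = 0. Lengths are in m, angles in rad, forces in N, time in s.
With the tool pointing down it reaches from about 0.4 to 0.925 m from the base axis. Payload 5.6 kg.
Tool frame: the origin (TCP) lies at the centre of the arm's flange, where the gripper is bolted on; the fingertips stand 173 mm ahead of it and the grasp point (between the pads) lies 155 mm ahead of it; z points along the fingers, y is the line along which they close (so a half turn about z gives the same grasp; the last joint's range is limited). The gripper opens to 85 mm and grips with 20 to 120 N. Pads are 22 mm wide; open, the fingers measure 114 mm over their backs; the gripper's body (76 mm by 85 mm) begins 54 mm behind the grasp point. The pads swing forward as they close: fully open they stand 13 mm farther back than shut.
Start: joints at [-1.334, 0.468, -0.012, 1.603, 0.006, 1.071, -0.056], TCP at [0.18, 0.625, 0.405] pointing down, gripper open.
Joint ranges: [-2.53, 2.53], [-0.31, 2.02], [-1.57, 1.55], [0.28, 2.44], [-1.29, 4.43], [0.15, 1.84], [-2.92, 2.92]. Speed limits (rad/s): [2.57, 2.57, 3.14, 3.14, 3.14, 3.14, 3.14].

## Interface

Orientations are given as [roll, pitch, yaw] about the fixed x, y, z axes, in that order (R = Rz(yaw) Ry(pitch) Rx(roll)).
In Python, from station import robot, cams, ticket gives the robot as it stands.
- The arm moves only by the tool carry_out, never from a script. Its argument "targets" is a list of rows, each a list of 3 entries, a list of its own where there are three numbers: the turn, a rotation vector about the world's x, y, z scaled (see below), then the shift along the world's x, y, z scaled (see below), then the opening, from 0 (shut) to 1 (fully open). In form: [[[wx, wy, wz], [tx, ty, tz], fingers], ...]. A call has exactly 5 rows; each row shifts and turns the commanded pose from where the row before left it; what a row does not reach is not made up. The controller multiplies each number of a shift by 0.2 m and each number of a turn by 90 degrees. A row lasts 1/10 s, in which the tool goes at most 50 mm and 8.59 degrees, less where a joint would pass 70% of its speed; a pose out of reach is approached as far as the arm can. A call with a number of a shift or a turn outside -1 to 1 is refused whole. A call with a gripper value outside its range is refused whole. The fingers move at their own pace and stop on an object; the grip force is fixed at half the most. Time passes only in rows, so rows that do not move let the fingers close, or fill a call up. It gives the time, the measured TCP pose, the force, the opening and the grip force at its end, in the units of the state.
- robot.read_state(): the state, without advancing time (a new reading comes with each control period).
- cams.snapshot(name): name is "scene" or "side" or "wrist"; returns (picture, depth): 384x512x3 uint8, red, green, blue; 384x512 float32, m along the optical axis (not along the pixel's ray), 0 where there is no reading.
- cams.camera_params(name): a dict with "fov_y" (degrees; the focal length in pixels is half the picture's height over the tangent of half this angle, whatever the lens; pixels are square), "cx", "cy" (the principal point, pixels), "k1" (the pictures are not rectified: a ray, as slopes to the right and down, at radius r is drawn at 1 + k1 r^2 times it, then the intrinsics apply), "rvec" (rotation vector, rad) and "tvec" (3), from world to camera coordinates, as OpenCV has them. Camera axes: x right, y down, z forward; pixel columns grow to the right and rows downward; lengths in m; the calibration is good to about 2 mm. A picture is of the moment at which its call begins: read the wrist's pose just before it. camera_params takes no time and is no camera call; for the wrist camera it gives the pose at the moment of the call.
- ticket.sign_off(): hands the job in; it is judged then, once.
The state is a dict: "clock": time; "joint_pos": joint angles; "joint_vel": joint speeds; "effort": joint torques, N m; "position": TCP position; "orientation": TCP orientation; "wrist_force": force on the tool from outside, world axes, zero at the start; "moment": the same for the moment, N m; "finger_gap": opening from 0.0 (shut) to 1.0 (fully open); "finger_force": force on a finger pad.
Only numpy, scipy, OpenCV 4.12 (cv2) and the standard library are available. Lean on these libraries where they do the work, as an engineer would, in place of code of your own. Each camera call takes 0.05 s, during which the arm holds its last target. There are 200 camera calls.

## Task

Nest the loose sample cup into the cup that stands in the carrier's well, then pass the carrier, flat on the bench, through the low opening of the bench partition and on along the dock on the other side until its front end has pushed the plunger of the end stop fully in. The hand does not fit under the partition, so push by the rear post and change over to the front post on the far side. The stop is clamped at a different place each time: draw the carrier up to it slowly and by feel, never pressing with more than 40 N, and leave the jar, the soap bottle and the dish alone.

Things in the scene. Friction and masses are not known exactly. Their poses are not given: they have to be found in the camera images.
- partition: Fixed white bench partition: upright panel 170 mm high, 60 mm thick along its y (-30 to +30), from x = -110 to +210 mm of its frame, with a low opening. Origin: on the bench at the centre of the opening. Its y axis is the passing direction, from the carrier's side to the dock.
- opening (a point): Centre of the underside (lintel) of the partition's opening, 82 mm above the bench; the opening is 88 mm wide (x) and 60 mm deep (y), open down to the bench. On the carrier's side, 50 mm long flared guides, 16 mm high, widen its mouth to about 118 mm. On the dock side two rails 16 mm high, 88 mm apart, run on to the end stop.
- plunger (a joint): A steel plunger, 34 mm wide, 14 mm high, in the face of the dock's end stop (a dark bar 22 mm high across both rails). 0: it stands 10 mm out; 0.010: pushed fully in, where it stays; takes about 5 N. The stop is clamped somewhere along the rails, its face 295 to 345 mm along y from the partition's origin; where is not reported: find it by touch or by sight.
- carrier: Loose low steel carrier, about 0.5 kg: base plate 80 mm (x) by 240 mm (y) by 8 mm thick, with an upright black grip post near each end and in the middle a well (ring 53 mm outside, 45 mm inside, 6 mm high) that holds the lower cup. Origin: centre of the underside; +y is the front end that enters the opening first.
- front_post (a point): Centre of the top of the carrier's front grip post, at (0, 105, 54) mm of the carrier. The post is 16 mm (x) by 24 mm (y), from 8 to 54 mm above the bench; pinch it across x.
- rear_post (a point): Centre of the top of the rear grip post, the same post at (0, -105, 54) mm of the carrier.
- cup_low: White plastic tapered cup standing in the carrier's well on the base plate, 46 mm high, outside diameter 38 mm at the foot and 60 mm at the rim, wall 2.5 mm, thick 16 mm base. Origin: centre of its underside; z up its axis.
- cup_top: The loose cup, identical to the first, standing upright on the bench on either side of the partition. Origin: centre of its underside. Nested, it rests on the other cup's inner floor, 16 mm higher, its rim 16 mm above the other rim (hold it by the top 12 mm of its rim); the nested stack stands 70 mm above the bench.
- jar: Bystander: closed clear straight-sided jar, 54 mm diameter, 50 mm high. Origin: centre of underside. It may change places with the loose cup.
- soap: Bystander: white soap bottle with a green cap, 64 mm diameter, 150 mm high. Origin: centre of underside.
- dish: Bystander: flat clear round dish with lid, 88 mm diameter, 18 mm high. Origin: centre of underside.

How it is judged:
By the outcome, as a careful person would: the job done as asked, in the order asked, and still so for the second after the job is handed in, with the robot touching nothing.
It also fails if it takes over 72 s, if anything falls off the work surface, if the arm or the gripper's body presses on something with over 40 N, if the wrist force passes 120 N, or if a joint passes its speed limit or range.

## Working session

There is one attempt and no reset: what is moved stays moved. The work goes in short steps, Python scripts to look and compute and a tool call to move; the robot and the scene stay as the last step left them, time stands still between calls to the robot, and variables do not carry over. Pictures are saved under pics/ and viewed, at most 10 in all, crops included, and the job is handed in when it is done.

Besides the shell and the picture viewer there is one more tool, called after "Request:" by a JSON object that holds its "fn" and its "kwargs", one argument or row to a line. carry_out: Moves the arm, as the interface text tells. Shifts and turns lie within -1 to 1; 1 stands for 0.2 m of shift or 90 degrees of turn. Its arguments: {"type":"object","properties":{"targets":{"type":"array","items":{"type":"array"}}},"required":["targets"]}

```bash
ls; mkdir -p pics; cat > h.py <<'E'
import numpy as np, cv2
from station import robot, cams, ticket
def snap(n):
    p=cams.camera_params(n); im,d=cams.snapshot(n); return im,d,p
def K(p):
    f=192/np.tan(np.radians(p["fov_y"])/2); return f
def rays(uv,p):
    uv=np.atleast_2d(np.float64(uv)); f=K(p)
    cm=np.array([[f,0,p["cx"]],[0,f,p["cy"]],[0,0,1.]])
    s=cv2.undistortPoints(uv[:,None],cm,np.array([p["k1"],0,0,0,0.]))[:,0]
    R=cv2.Rodrigues(np.float64(p["rvec"]))[0]; t=np.float64(p["tvec"]).ravel()
    return -R.T@t,np.c_[s,np.ones(len(s))],R
def on_plane(uv,z,p):
    o,s,R=rays(uv,p); d=s@R; return o+d*((z-o[2])/d[:,2])[:,None]
def by_depth(uv,dep,p):
    o,s,R=rays(uv,p); return o+(s*np.atleast_1d(dep)[:,None])@R
def cloud(n):
    im,d,p=snap(n); v,u=np.mgrid[0:384,0:512]
    P=by_depth(np.c_[u.ravel(),v.ravel()],d.ravel(),p).reshape(384,512,3); P[d==0]=np.nan
    return im,P,p
E
python3 - <<'E'
from h import *
print(robot.read_state())
a=[]
for n in("scene","side","wrist"):
    im,d,p=snap(n); print(n,p,(d>0).mean()); np.savez(n+"0.npz",im=im,d=d)
    cv2.imwrite(f"pics/{n}0.png",im[:,:,::-1])
E
```

```text
pics
{'clock': 0.0, 'joint_pos': array([-1.33398733,  0.46837195, -0.01159403,  1.60366691,  0.00599669,
        1.0713757 , -0.05629001]), 'joint_vel': array([ 1.27876226e-04, -5.08754928e-04,  1.15116733e-03, -1.11750051e-03,
       -6.38773146e-05, -1.10995376e-03, -1.22682052e-03]), 'effort': array([ 1.62970719e-04, -5.32362127e+01,  2.16363289e-02, -2.51311773e+01,
        1.15154759e-02,  7.54067005e-03,  1.41912057e-05]), 'position': array([0.17948904, 0.62445272, 0.40372351]), 'orientation': array([-3.13980958e+00,  1.25773087e-04,  2.86172057e+00]), 'wrist_force': array([-0.29434898, -0.38145575,  0.30448155]), 'moment': array([0.00100193, 0.04394413, 0.02249182]), 'finger_force': 0.0, 'finger_gap': 0.9986925601619212}
scene {'fov_y': 55.92294653352989, 'cx': 258.84995672528765, 'cy': 196.22710825207528, 'k1': -0.00471711230133566, 'rvec': array([ 2.47658589,  0.89719318, -0.23485237]), 'tvec': array([-0.44137263, -0.30470831,  1.2412055 ])} 0.9959971110026041
side {'fov_y': 42.41544219765922, 'cx': 259.92821455794444, 'cy': 189.77265073349088, 'k1': -0.21744231886367812, 'rvec': array([ 2.34063686, -0.33568921,  0.11058849]), 'tvec': array([-0.58180058,  0.1708889 ,  1.16639223])} 0.9960479736328125
wrist {'fov_y': 61.180932911697305, 'cx': 254.64798617384614, 'cy': 189.5734899485392, 'k1': -0.05052682148884337, 'rvec': array([-2.28480033, -1.72173728, -0.28824556]), 'tvec': array([-0.6509469 , -0.04358587,  0.3812995 ])} 0.9959309895833334
```

View pics/scene0.png

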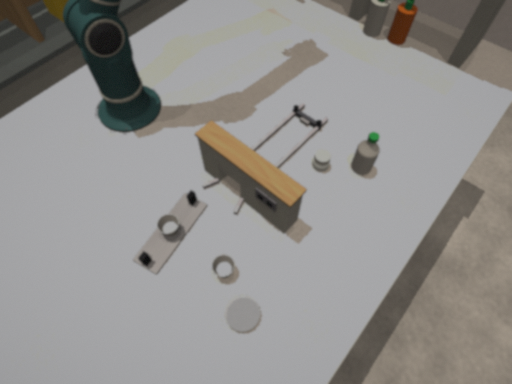

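View pics/side0.png

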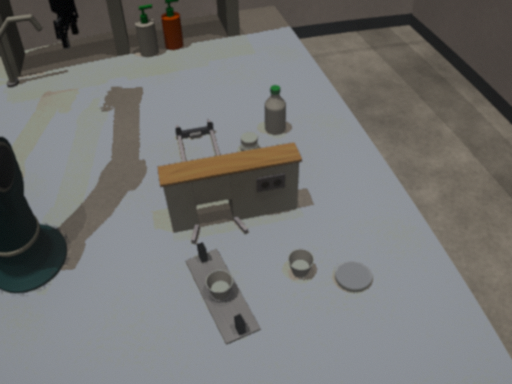

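The scene view shows the carrier at (170,230) with cup_low in it at (170,226), and the loose cup at (223,266). The partition is at (250,175), the dock and stop at (308,117), the jar at (321,160), the soap at (365,155) and the dish at (243,315). The side view agrees: carrier (222,290), loose cup (301,263), stop (195,131), opening (213,215).

```bash
python3 - <<'E'
from h import *
def pts(n,box,zl,zh,dark=None):
    z=np.load(n+"0.npz"); p=cams.camera_params(n); im=z["im"]; u0,v0,u1,v1=box
    v,u=np.mgrid[v0:v1,u0:u1]; uv=np.c_[u.ravel(),v.ravel()]
    P=by_depth(uv,z["d"][v0:v1,u0:u1].ravel(),p); g=im[v0:v1,u0:u1].reshape(-1,3).max(1)
    m=(P[:,2]>zl)&(P[:,2]<zh)
    if dark: m&=g<dark
    return P[m]
def circ(P):
    A=np.c_[2*P[:,:2],np.ones(len(P))]; s=np.linalg.lstsq(A,(P[:,:2]**2).sum(1),rcond=None)[0]
    return s[:2],np.sqrt(s[2]+s[0]**2+s[1]**2)
B={"scene":dict(rear=(135,248,158,272),front=(183,187,202,210),low=(155,212,188,242),top=(208,252,240,284),jar=(308,146,334,174),soap=(345,128,385,178),dish=(222,295,266,335),part=(190,120,306,232),stop=(288,100,330,130),bench=(300,260,340,300)),
"side":dict(rear=(230,312,250,336),front=(194,240,212,264),low=(204,268,236,302),top=(284,246,318,280),jar=(236,128,262,152),soap=(258,82,292,136),dish=(330,258,376,292),part=(155,145,305,230),stop=(172,118,218,142),bench=(350,320,390,350))}
for n in B:
    b=B[n]; print(n)
    print("bench z",np.median(pts(n,b["bench"],-.05,.05)[:,2]))
    for k in("rear","front"):
        P=pts(n,b[k],.03,.075,110); t=P[P[:,2]>.049]; print(k,len(P),P[:,2].max(),t.mean(0) if len(t) else 0,len(t))
    for k,zl,zh in(("low",.05,.058),("top",.042,.05),("jar",.045,.056),("dish",.012,.025),("soap",.03,.08)):
        P=pts(n,b[k],zl,zh); Q=P
        print(k,len(P),P.mean(0).round(4),*circ(P), pts(n,b[k],.0,.3)[:,2].max())
    P=pts(n,b["part"],.16,.18); r=cv2.minAreaRect(np.float32(P[:,:2]*1000)); print("part",r,cv2.boxPoints(r).round(0).tolist())
    P=pts(n,b["stop"],.016,.03); r=cv2.minAreaRect(np.float32(P[:,:2]*1000)); print("stop",r,cv2.boxPoints(r).round(0).tolist(), pts(n,b["stop"],-.1,.1)[:,2].max())
E
```

```text
scene
bench z -0.0009633314550441252
rear 90 0.05630032222212522 [ 0.46972642 -0.33623087  0.05253552] 55
front 75 0.056550338628291064 [ 0.4329799  -0.12973847  0.05248763] 43
low 86 [ 0.4465 -0.2331  0.0528] [ 0.45013772 -0.23287847] 0.028075166866017232 0.05817756269630081
top 81 [ 0.6369 -0.2217  0.045 ] [ 0.63901108 -0.22232026] 0.027941891361496007 0.049258279579199704
jar 167 [0.6372 0.2187 0.0487] [0.63713351 0.21907549] 0.017373370152668842 0.05359105635236938
dish 1037 [ 0.7494 -0.2757  0.0171] [ 0.74894399 -0.27529961] 0.030999255035519282 0.02278194861721583
soap 233 [0.7438 0.2712 0.0563] [0.73733339 0.29494621] 0.03141933455540997 0.15270078009373678
part ((535.2713012695312, -1.5539169311523438), (66.31513214111328, 333.35882568359375), 87.96286010742188) [[368.0, -29.0], [701.0, -41.0], [703.0, 26.0], [370.0, 38.0]]
stop ((497.892578125, 343.414306640625), (113.86331176757812, 64.45843505859375), 4.8950958251953125) [[438.0, 371.0], [444.0, 306.0], [557.0, 316.0], [552.0, 380.0]] 0.03692362337371735
side
bench z 0.0007398390024215828
rear 150 0.05791832739241498 [ 0.4
[... 262 characters left out ...]
7826] 0.028212008023609913 0.05042356534090198
jar 170 [0.6341 0.2218 0.0511] [0.63452094 0.22281701] 0.018033345190294692 0.1773938362967088
dish 963 [ 0.747  -0.2732  0.0187] [ 0.74735415 -0.2725752 ] 0.030955493288850354 0.024478658733794956
soap 293 [0.7287 0.2752 0.0553] [0.73533295 0.297008  ] 0.030432611805614858 0.15472956835781226
part ((535.0672607421875, 1.8724441528320312), (69.37342071533203, 332.21331787109375), 87.94117736816406) [[368.0, -27.0], [700.0, -39.0], [702.0, 31.0], [370.0, 43.0]]
stop ((496.61669921875, 331.1282958984375), (112.95255279541016, 115.09040069580078), 85.22728729248047) [[435.0, 280.0], [549.0, 270.0], [559.0, 383.0], [444.0, 392.0]] 0.0403453972497152
```

```bash
python3 - <<'E'
import cv2,numpy as np
a=cv2.imread("pics/scene0.png")[95:280,130:345]; b=cv2.imread("pics/side0.png")[110:345,155:355]
a=cv2.resize(a,(400,344),interpolation=3);b=cv2.resize(b,(400,470),interpolation=3)
o=np.zeros((470,800,3),np.uint8);o[:344,:400]=a;o[:,400:]=b
cv2.imwrite("pics/crop0.png",cv2.convertScaleAbs(o,alpha=1.3))
E
```

```text
(no output)
```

View pics/crop0.png

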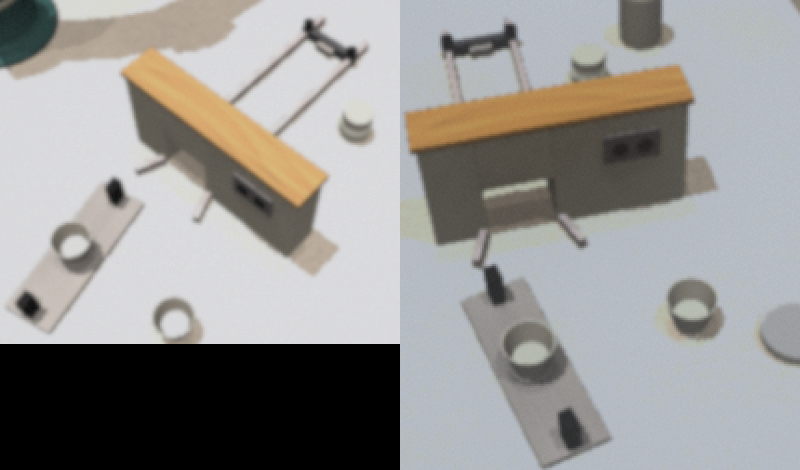

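The crop shows the opening under the left part of the panel with flared guides at its mouth, cup_low seated in the well, and the stop square across both rails. I'll now move the arm over the loose cup.

Request:
{"fn": "carry_out", "kwargs": {
  "targets": [
    [[0,0,-0.0284],[0.0918,-0.169,0],1],
    [[0,0,-0.0284],[0.0918,-0.169,0],1],
    [[0,0,-0.0284],[0.0918,-0.169,0],1],
    [[0,0,-0.0284],[0.0918,-0.169,0],1],
    [[0,0,-0.0284],[0.0918,-0.169,0],1]
  ]
}}

```text
clock: 0.65
position: [0.2719, 0.4541, 0.4045]
orientation: [-3.141, 0.0, 2.637]
wrist_force: [0.9, 0.3, -0.5]
finger_gap: 0.998
finger_force: 0.0
```

Request:
{"fn": "carry_out", "kwargs": {
  "targets": [
    [[0,0,-0.0284],[0.0918,-0.169,0],1],
    [[0,0,-0.0284],[0.0918,-0.169,0],1],
    [[0,0,-0.0284],[0.0918,-0.169,0],1],
    [[0,0,-0.0284],[0.0918,-0.169,0],1],
    [[0,0,-0.0284],[0.0918,-0.169,0],1]
  ]
}}

```text
clock: 1.15
position: [0.3636, 0.2852, 0.4047]
orientation: [3.141, -0.0, 2.414]
wrist_force: [0.3, 0.8, 0.3]
finger_gap: 0.997
finger_force: 0.0
```

```bash
python3 - <<'E'
from h import *
s=robot.read_state();im,d,p=snap("wrist"); np.savez("w1.npz",im=im,d=d,**p); cv2.imwrite("pics/w1.png",im[:,:,::-1]);print(s["position"],s["orientation"],s["wrist_force"],s["clock"])
E
```

```text
[0.36356531 0.28515972 0.40468459] [ 3.14147483e+00 -5.90761116e-05  2.41392172e+00] [0.25298871 0.82285353 0.28362598] 1.15
```

Request:
{"fn": "carry_out", "kwargs": {
  "targets": [
    [[0,0,-0.0284],[0.0918,-0.169,0],1],
    [[0,0,-0.0284],[0.0918,-0.169,0],1],
    [[0,0,-0.0284],[0.0918,-0.169,0],1],
    [[0,0,-0.0284],[0.0918,-0.169,0],1],
    [[0,0,-0.0284],[0.0918,-0.169,0],1]
  ]
}}

```text
clock: 1.7
position: [0.4553, 0.1164, 0.4047]
orientation: [3.141, -0.0, 2.191]
wrist_force: [0.9, -0.1, 0.7]
finger_gap: 1.001
finger_force: 0.0
```

Request:
{"fn": "carry_out", "kwargs": {
  "targets": [
    [[0,0,-0.0284],[0.0918,-0.169,0],1],
    [[0,0,-0.0284],[0.0918,-0.169,0],1],
    [[0,0,-0.0284],[0.0918,-0.169,0],1],
    [[0,0,-0.0284],[0.0918,-0.169,0],1],
    [[0,0,-0.0284],[0.0918,-0.169,0],1]
  ]
}}

```text
clock: 2.2
position: [0.5473, -0.0524, 0.4046]
orientation: [-3.142, -0.0, 1.968]
wrist_force: [-0.3, 0.2, 0.7]
finger_gap: 1.004
finger_force: 0.0
```

```bash
python3 - <<'E'
from h import *
s=robot.read_state();im,d,p=snap("wrist"); np.savez("w2.npz",im=im,d=d,**p); cv2.imwrite("pics/w2.png",im[:,:,::-1]);print(s["position"],s["orientation"],s["wrist_force"],s["clock"])
a=np.hstack([cv2.imread("pics/w1.png"),im[:,:,::-1]]); cv2.imwrite("pics/w12.png",cv2.resize(a,(800,300)))
E
```

```text
[ 0.54729787 -0.0523938   0.40456895] [-3.14151833e+00 -1.72835246e-04  1.96818459e+00] [-0.2994198   0.21174861  0.74768585] 2.2
```

View pics/w12.png

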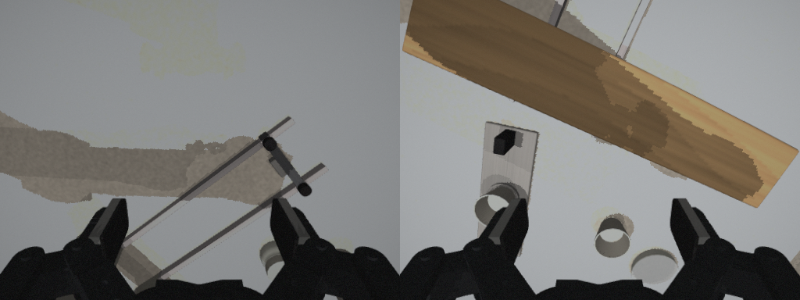

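The left half (w1) shows both dock rails running to the dark stop, with knobs at about (268,143) and (303,188). The right half (w2) shows the front post at about (505,140), cup_low at (495,208), the loose cup at (613,235) and the partition's wooden top.

```bash
python3 - <<'E'
from h import *
def load(f):
    z=np.load(f); v,u=np.mgrid[0:384,0:512]; p={k:z[k] for k in("fov_y","cx","cy","k1","rvec","tvec")}
    return z["im"],by_depth(np.c_[u.ravel(),v.ravel()],z["d"].ravel(),p).reshape(384,512,3)
im,P=load("w1.npz"); Q=P.reshape(-1,3)
th=np.radians(-2.05); O=np.array([.485,.002]); ex=np.array([np.cos(th),np.sin(th)]); ey=np.array([-np.sin(th),np.cos(th)])
L=np.c_[(Q[:,:2]-O)@ex,(Q[:,:2]-O)@ey,Q[:,2]]
print("bench",np.median(L[np.abs(L[:,2])<.01][:,2]))
for lo,hi in((.05,.1),(.1,.15),(.15,.2),(.2,.25),(.25,.29)):
    m=(L[:,2]>.011)&(L[:,2]<.022)&(L[:,1]>lo)&(L[:,1]<hi)&(np.abs(L[:,0])<.075)
    A=L[m]; a=A[A[:,0]<0];b=A[A[:,0]>0]; print(lo,len(a),len(b),np.percentile(a[:,0],[3,50,97]).round(4) if len(a) else"",np.percentile(b[:,0],[3,50,97]).round(4) if len(b) else "")
# stop bar: dark, z .015-.03
g=im.reshape(-1,3).max(1)
for nm,r in(("left",(-.035,-.02)),("mid",(-.014,.014)),("right",(.02,.035))):
    m=(L[:,0]>r[0])&(L[:,0]<r[1])&(L[:,1]>.25)&(L[:,1]<.4)&(L[:,2]>.009)&(L[:,2]<.05)
    A=L[m]; print(nm,len(A),A[:,1].min() if len(A) else 0,np.percentile(A[:,1],[3,50,97]).round(4),np.percentile(A[:,2],[5,50,97]).round(4))
    t=A[A[:,2]>.018]; print("  top",np.percentile(t[:,1],[2,98]).round(4))
im,P=load("w2.npz"); Q=P.reshape(-1,3)
def circ(P):
    A=np.c_[2*P[:,:2],np.ones(len(P))]; s=np.linalg.lstsq(A,(P[:,:2]**2).sum(1),rcond=None)[0]
    return s[:2].round(4),np.sqrt(s[2]+s[0]**2+s[1]**2).round(4)
for c,zl,zh in(((.6384,-.2207),.043,.05),((.45,-.2315),.051,.058)):
    m=(np.hypot(*(Q[:,:2]-c).T)<.04)&(Q[:,2]>zl)&(Q[:,2]<zh); print(m.sum(),circ(Q[m]))
m=(np.hypot(*(Q[:,:2]-(.432,-.1288)).T)<.03)&(Q[:,2]>.049)&(Q[:,2]<.06); print("front",m.sum(),Q[m].mean(0)); r=cv2.minAreaRect(np.float32(Q[m][:,:2]*1e3)); print(r)
m=(Q[:,2]>.15)&(Q[:,2]<.19); r=cv2.minAreaRect(np.float32(Q[m][:,:2]*1e3)); print(r,Q[m][:,2].max(),cv2.boxPoints(r))
m=(Q[:,2]>.004)&(Q[:,2]<.013)&(np.hypot(*(Q[:,:2]-(.45,-.2)).T)<.15); r=cv2.minAreaRect(np.float32(Q[m][:,:2]*1e3)); print("plate",r)
R=cv2.Rodrigues(np.load("w2.npz")["rvec"])[0]; print("cam",-R.T@np.load("w2.npz")["tvec"])
E
```

```text
bench 0.0008383656193939881
0.05 273 254 [-0.0511 -0.0472 -0.0414] [0.0465 0.0502 0.0567]
0.1 293 283 [-0.0509 -0.047  -0.0414] [0.0467 0.0503 0.0564]
0.15 323 299 [-0.0511 -0.0471 -0.0415] [0.0464 0.0501 0.0563]
0.2 351 309 [-0.0511 -0.0471 -0.0414] [0.0468 0.0501 0.0561]
0.25 305 224 [-0.051  -0.0473 -0.0415] [0.0473 0.05   0.0568]
left 106 0.3335979116311128 [0.3339 0.3404 0.3474] [0.0227 0.0238 0.025 ]
  top [0.3338 0.3474]
mid 446 0.323574829413811 [0.3244 0.335  0.3462] [0.0156 0.023  0.0249]
  top [0.3259 0.3466]
right 134 0.332973199474718 [0.3334 0.34   0.3466] [0.0226 0.0238 0.0252]
  top [0.3333 0.3468]
390 (array([ 0.6408, -0.2172]), np.float64(0.0283))
276 (array([ 0.4524, -0.2273]), np.float64(0.0283))
front 376 [ 0.43399559 -0.12328842  0.05411867]
((433.619140625, -124.34178924560547), (16.837196350097656, 24.252113342285156), 11.761076927185059)
((538.3815307617188, 2.5207557678222656), (64.69921112060547, 332.9775390625), 87.95801544189453) 0.17663604243170303 [[370.8458   -23.87601 ]
 [703.61194  -35.740604]
 [705.91724   28.917522]
 [373.15112   40.782116]]
plate ((452.25, -226.70481872558594), (80.6231460571289, 239.1056671142578), 10.308566093444824)
cam [0.51569141 0.02684263 0.37471918]
```

Request:
{"fn": "carry_out", "kwargs": {
  "targets": [
    [[0,0,-0.0284],[0.0912,-0.168,-0.1],1],
    [[0,0,-0.0284],[0.0912,-0.168,-0.1],1],
    [[0,0,-0.0284],[0.0912,-0.168,-0.1],1],
    [[0,0,-0.0284],[0.0912,-0.168,-0.1],1],
    [[0,0,-0.0284],[0.0912,-0.168,-0.1],1]
  ]
}}

```text
clock: 2.75
position: [0.6387, -0.22, 0.3034]
orientation: [-3.141, -0.001, 1.745]
wrist_force: [1.5, 0.7, 0.8]
finger_gap: 1.002
finger_force: 0.0
```

Request:
{"fn": "carry_out", "kwargs": {
  "targets": [
    [[0,0,0],[0,0,-0.08],1],
    [[0,0,0],[0,0,-0.08],1],
    [[0,0,0],[0,0,-0.08],1],
    [[0,0,0],[0,0,-0.08],1],
    [[0,0,0],[0,0,0],1]
  ]
}}

```text
clock: 3.25
position: [0.6372, -0.2174, 0.2382]
orientation: [-3.138, -0.003, 1.748]
wrist_force: [-0.3, -0.6, 0.3]
finger_gap: 0.998
finger_force: 0.0
```

```bash
python3 - <<'E'
from h import *
print(robot.read_state()["position"])
o=[]
for n in("scene","side"):
    im,P,p=cloud(n); np.savez(n+"1.npz",im=im,P=P)
    g=im.max(2); m=(g<90)&(P[...,2]>.03)&(P[...,2]<.16)&(np.hypot(P[...,0]-.639,P[...,1]+.22)<.09)
    Q=P[m]; print(n,len(Q))
    for s in(-1,1):
        A=Q[s*(Q[:,0]-.639)>0]
        if len(A): print(s,len(A),"z",np.percentile(A[:,2],[0,1,3,10]).round(4),"low xy",A[A[:,2]<np.percentile(A[:,2],10)].mean(0).round(4))
    o.append(cv2.resize(im[200:300,180:340] if n=="scene" else im[190:290,220:380],(400,250),interpolation=3)[:,:,::-1])
cv2.imwrite("pics/c1.png",np.hstack(o))
E
```

```text
[ 0.63717656 -0.21737641  0.23817176]
scene 239
-1 55 z [0.0301 0.0307 0.0318 0.033 ] low xy [ 0.6155 -0.2183  0.0319]
1 184 z [0.0461 0.0905 0.0957 0.1199] low xy [ 0.6854 -0.219   0.0978]
side 838
-1 439 z [0.0301 0.0312 0.0329 0.0404] low xy [ 0.6241 -0.2219  0.0352]
1 399 z [0.0301 0.0309 0.0323 0.0369] low xy [ 0.6544 -0.2126  0.0336]
```

View pics/c1.png

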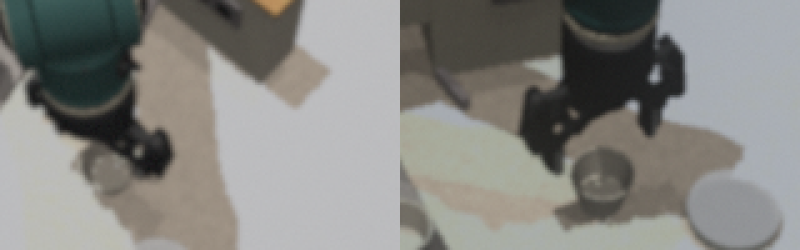

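The scene crop shows the fingers straddling the cup. In the side crop the fingertips are at about (555,165) and (650,130), and the cup's rim between and below them at (603,170), so the cup is free. Next I'll get the tip height.

```bash
python3 - <<'E'
from h import *
print(robot.read_state()["position"],robot.read_state()["orientation"])
for n in("scene","side"):
    z=np.load(n+"1.npz"); im,P=z["im"],z["P"]; g=im.max(2)
    for lo,hi in((.57,.606),(.672,.72)):
        m=(g<90)&(P[...,0]>lo)&(P[...,0]<hi)&(abs(P[...,1]+.22)<.03)&(P[...,2]>.02)&(P[...,2]<.12); A=P[m]
        if len(A)>5: print(n,lo,len(A),np.sort(A[:,2])[:8].round(4),A[A[:,2]<np.sort(A[:,2])[0]+.012].mean(0).round(4))
E
```

```text
[ 0.63807001 -0.21854148  0.24076144] [ 3.14154542e+00 -2.50008750e-04  1.74749054e+00]
scene 0.672 18 [0.0862 0.0914 0.0916 0.0925 0.0949 0.0964 0.0966 0.0981] [ 0.6864 -0.2188  0.0935]
side 0.57 62 [0.086  0.0894 0.0906 0.0907 0.0907 0.0911 0.0912 0.0921] [ 0.5881 -0.2333  0.0931]
side 0.672 87 [0.0831 0.0832 0.0836 0.0844 0.085  0.0852 0.0862 0.0865] [ 0.6796 -0.212   0.0889]
```

Request:
{"fn": "carry_out", "kwargs": {
  "targets": [
    [[0,0,0],[0,0,-0.07],1],
    [[0,0,0],[0,0,-0.07],1],
    [[0,0,0],[0,0,-0.06],1],
    [[0,0,0],[0,0,0],0.5],
    [[0,0,0],[0,0,0],0.3]
  ]
}}

```text
clock: 3.85
position: [0.6379, -0.2194, 0.2001]
orientation: [-3.141, -0.0, 1.746]
wrist_force: [0.2, -0.5, 0.1]
finger_gap: 0.685
finger_force: 0.2
```

Request:
{"fn": "carry_out", "kwargs": {
  "targets": [
    [[0,0,0],[0,0,0],0.3],
    [[0,0,0],[0,0,0],0.3],
    [[0,0,0],[0,0,0],0.3],
    [[0,0,0],[0,0,0],0.3],
    [[0,0,0],[0,0,0],0.3]
  ]
}}

```text
clock: 4.35
position: [0.6381, -0.2194, 0.2011]
orientation: [3.141, 0.0, 1.746]
wrist_force: [-0.5, -0.7, 1.2]
finger_gap: 0.649
finger_force: 63.5
```

Request:
{"fn": "carry_out", "kwargs": {
  "targets": [
    [[0,0,0],[0,0,0.05],0.3],
    [[0,0,0],[0,0,0.1],0.3],
    [[0,0,0],[0,0,0.15],0.3],
    [[0,0,0],[0,0,0.1],0.3],
    [[0,0,0],[0,0,0],0.3]
  ]
}}

```text
clock: 4.85
position: [0.6389, -0.2199, 0.2846]
orientation: [3.136, 0.003, 1.746]
wrist_force: [-0.0, 0.1, -1.2]
finger_gap: 0.653
finger_force: 63.5
```

```bash
python3 - <<'E'
from h import *
s=robot.read_state();print(s["position"],s["finger_gap"],s["wrist_force"])
def circ(P):
    A=np.c_[2*P[:,:2],np.ones(len(P))]; q=np.linalg.lstsq(A,(P[:,:2]**2).sum(1),rcond=None)[0]
    return q[:2].round(4),np.sqrt(q[2]+q[0]**2+q[1]**2).round(4)
o=[]
for n in("scene","side"):
    im,P,p=cloud(n); g=im.max(2)
    m=(g>95)&(np.hypot(P[...,0]-.639,P[...,1]+.22)<.034)&(P[...,2]>.06)&(P[...,2]<.15); A=P[m]
    zs=np.percentile(A[:,2],[1,5,50,95,99]); print(n,len(A),zs.round(4)); T=A[A[:,2]>zs[3]-.006]; print(circ(T))
    m=(g<90)&(P[...,2]>.06)&(P[...,2]<.16)&(abs(P[...,1]+.22)<.03)
    for lo,hi in((.59,.618),(.66,.69)):
        B=P[m&(P[...,0]>lo)&(P[...,0]<hi)]; print("tip",np.sort(B[:,2])[:6].round(4))
    o.append(cv2.resize(im[180:280,180:340] if n=="scene" else im[180:280,220:380],(400,250),interpolation=3)[:,:,::-1])
cv2.imwrite("pics/c2.png",np.hstack(o))
E
```

```text
[ 0.63893355 -0.21990883  0.28457706] 0.6528272886208996 [-0.0127446   0.14843688 -1.23052433]
scene 196 [0.0927 0.0958 0.1    0.1295 0.131 ]
(array([ 0.6389, -0.2242]), np.float64(0.0273))
tip [0.1011 0.1032 0.1035 0.1045 0.1079 0.1092]
tip [0.1259 0.1285 0.129  0.1311 0.1323 0.1324]
side 83 [0.085  0.0946 0.1021 0.1314 0.1455]
(array([ 0.6375, -0.2189]), np.float64(0.0283))
tip [0.0958 0.098  0.1012 0.1047 0.1049 0.1077]
tip [0.1124 0.1139 0.1141 0.1154 0.1163 0.117 ]
```

View pics/c2.png

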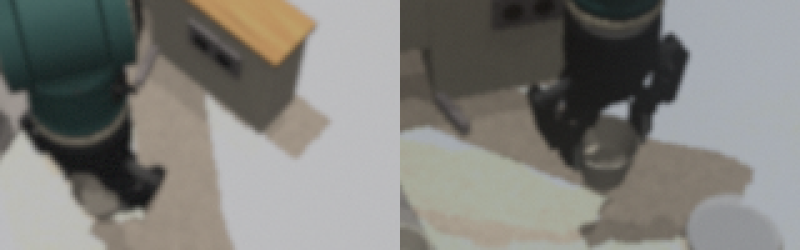

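The crops show the cup held upright between the pads by its upper rim, clear of the bench.

Request:
{"fn": "carry_out", "kwargs": {
  "targets": [
    [[0,0,0],[-0.15,-0.01,0],0.3],
    [[0,0,0],[-0.24,-0.01,0],0.3],
    [[0,0,0],[-0.24,-0.01,0],0.3],
    [[0,0,0],[-0.19,-0.01,0],0.3],
    [[0,0,0],[-0.125,-0.005,0],0.3]
  ]
}}

```text
clock: 5.45
position: [0.4454, -0.2281, 0.2794]
orientation: [-3.138, -0.002, 1.745]
wrist_force: [0.2, 0.8, -0.4]
finger_gap: 0.647
finger_force: 63.6
```

Request:
{"fn": "carry_out", "kwargs": {
  "targets": [
    [[0,0,0],[0,0,-0.02],0.3],
    [[0,0,0],[0,0,-0.04],0.3],
    [[0,0,0],[0,0,-0.04],0.3],
    [[0,0,0],[0,0,-0.02],0.3],
    [[0,0,0],[0,0,0],0.3]
  ]
}}

```text
clock: 5.95
position: [0.4493, -0.228, 0.2555]
orientation: [-3.14, -0.0, 1.747]
wrist_force: [0.3, 0.9, -1.2]
finger_gap: 0.646
finger_force: 63.6
```

```bash
python3 - <<'E'
from h import *
s=robot.read_state();print(s["position"],s["finger_gap"],s["wrist_force"])
o=[]
for n in("scene","side"):
    im,P,p=cloud(n); o.append(cv2.resize(im[170:270,100:260] if n=="scene" else im[220:320,140:300],(400,250),interpolation=3)[:,:,::-1])
cv2.imwrite("pics/c3.png",np.hstack(o))
E
```

```text
[ 0.44927794 -0.2280152   0.25545663] 0.6464821990930003 [ 0.3361641   0.91110846 -1.1510863 ]
```

View pics/c3.png

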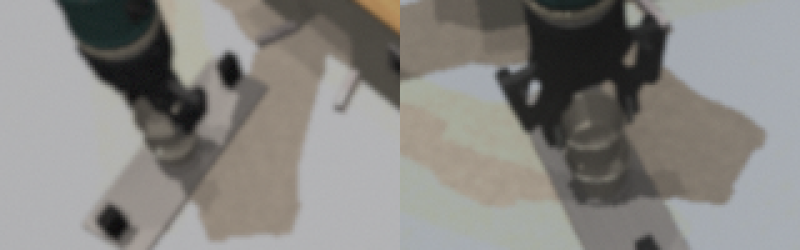

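The crops show the held cup squarely above the lower cup, with the foot about to enter.

Request:
{"fn": "carry_out", "kwargs": {
  "targets": [
    [[0,0,0],[0,0,-0.02],0.3],
    [[0,0,0],[0,0,-0.03],0.3],
    [[0,0,0],[0,0,-0.03],0.3],
    [[0,0,0],[0,0,-0.02],0.3],
    [[0,0,0],[0,0,0],0.3]
  ]
}}

```text
clock: 6.55
position: [0.4487, -0.2282, 0.236]
orientation: [-3.14, -0.001, 1.746]
wrist_force: [-0.1, 0.3, -0.2]
finger_gap: 0.647
finger_force: 63.6
```

Request:
{"fn": "carry_out", "kwargs": {
  "targets": [
    [[0,0,0],[0,0,-0.01],0.3],
    [[0,0,0],[0,0,-0.01],0.3],
    [[0,0,0],[0,0,-0.01],0.3],
    [[0,0,0],[0,0,-0.01],0.3],
    [[0,0,0],[0,0,0],0.3]
  ]
}}

```text
clock: 7.05
position: [0.449, -0.2283, 0.2285]
orientation: [3.142, 0.0, 1.746]
wrist_force: [-0.5, -0.5, -0.1]
finger_gap: 0.647
finger_force: 63.6
```

Request:
{"fn": "carry_out", "kwargs": {
  "targets": [
    [[0,0,0],[0,0,-0.005],0.3],
    [[0,0,0],[0,0,-0.005],0.3],
    [[0,0,0],[0,0,-0.005],0.3],
    [[0,0,0],[0,0,0],0.3],
    [[0,0,0],[0,0,0],0.3]
  ]
}}

```text
clock: 7.55
position: [0.4489, -0.2283, 0.2257]
orientation: [-3.142, 0.0, 1.746]
wrist_force: [-0.3, -0.4, -0.0]
finger_gap: 0.649
finger_force: 63.6
```

Request:
{"fn": "carry_out", "kwargs": {
  "targets": [
    [[0,0,0],[0,0,0],0.8],
    [[0,0,0],[0,0,0],1],
    [[0,0,0],[0,0,0],1],
    [[0,0,0],[0,0,0.1],1],
    [[0,0,0],[0,0,0.1],1]
  ]
}}

```text
clock: 8.05
position: [0.4486, -0.2283, 0.2657]
orientation: [-3.14, -0.001, 1.746]
wrist_force: [-0.8, -0.2, -0.0]
finger_gap: 1.0
finger_force: 0.0
```

Request:
{"fn": "carry_out", "kwargs": {
  "targets": [
    [[0,0,0],[0,0,0.1],1],
    [[0,0,0],[0.024,-0.13,0.05],1],
    [[0,0,0],[0.024,-0.13,0],1],
    [[0,0,0],[0.024,-0.13,0],1],
    [[0,0,0],[0.024,-0.13,0],1]
  ]
}}

```text
clock: 8.55
position: [0.4683, -0.3331, 0.2959]
orientation: [3.141, -0.0, 1.747]
wrist_force: [0.6, -0.1, 0.3]
finger_gap: 0.999
finger_force: 0.0
```

```bash
python3 - <<'E'
from h import *
s=robot.read_state();print(s["position"],s["orientation"],s["clock"])
def circ(P):
    A=np.c_[2*P[:,:2],np.ones(len(P))]; q=np.linalg.lstsq(A,(P[:,:2]**2).sum(1),rcond=None)[0]
    return q[:2].round(4),np.sqrt(q[2]+q[0]**2+q[1]**2).round(4)
for n in("scene","side","wrist"):
    im,P,p=cloud(n); Q=P.reshape(-1,3); Q=Q[np.isfinite(Q[:,0])]
    r=np.hypot(*(Q[:,:2]-(.45,-.231)).T)
    m=(r<.037)&(Q[:,2]>.05)&(Q[:,2]<.09); T=Q[m]; t=T[T[:,2]>.064]
    print(n,m.sum(),np.percentile(T[:,2],[5,50,95,99]).round(4),circ(t) if len(t)>9 else "")
    m=(Q[:,2]>.004)&(Q[:,2]<.013)&(r<.13); print("plate",cv2.minAreaRect(np.float32(Q[m][:,:2]*1e3)))
    m=(np.hypot(*(Q[:,:2]-(.469,-.333)).T)<.03)&(Q[:,2]>.048)&(Q[:,2]<.06); print("rear",Q[m].mean(0) if m.any() else 0)
    m=(np.hypot(*(Q[:,:2]-(.432,-.127)).T)<.03)&(Q[:,2]>.048)&(Q[:,2]<.06); print("front",Q[m].mean(0) if m.any() else 0)
    cv2.imwrite(f"pics/{n}4.png",im[:,:,::-1])
E
```

```text
[ 0.46829348 -0.33309674  0.29587289] [ 3.14121993e+00 -1.09914559e-04  1.74682148e+00] 8.55
scene 235 [0.0517 0.0616 0.0707 0.0721] (array([ 0.4486, -0.2319]), np.float64(0.0279))
plate ((426.27020263671875, -228.57752990722656), (255.93612670898438, 177.59576416015625), 86.90125274658203)
rear [ 0.46983181 -0.33951556  0.05274851]
front [ 0.43246674 -0.1303609   0.05258594]
side 52 [0.0566 0.0658 0.0714 0.073 ] (array([ 0.446 , -0.2285]), np.float64(0.0265))
plate ((447.9147033691406, -236.8772430419922), (240.229248046875, 254.37918090820312), 65.80255126953125)
rear [ 0.46803903 -0.33376857  0.05440741]
front [ 0.43092133 -0.12804954  0.0544366 ]
wrist 3439 [0.0516 0.0646 0.0714 0.072 ] (array([ 0.4504, -0.2278]), np.float64(0.0273))
plate ((459.69134521484375, -272.6585693359375), (80.63086700439453, 148.99778747558594), 9.9175443649292)
rear [ 0.46987552 -0.33015926  0.05442202]
front 0
```

Request:
{"fn": "carry_out", "kwargs": {
  "targets": [
    [[0,0,0],[0,0,-0.15],1],
    [[0,0,0],[0,0,-0.15],1],
    [[0,0,0],[0,0,-0.12],0.6],
    [[0,0,0],[0,0,-0.075],0.4],
    [[0,0,0],[0,0,0],0]
  ]
}}

```text
clock: 9.2
position: [0.4676, -0.3309, 0.1948]
orientation: [-3.139, -0.003, 1.747]
wrist_force: [0.5, -0.2, 1.2]
finger_gap: 0.518
finger_force: 0.0
```

Request:
{"fn": "carry_out", "kwargs": {
  "targets": [
    [[0,0,0],[0,0,0],0],
    [[0,0,0],[0,0,0],0],
    [[0,0,0],[0,0,0],0],
    [[0,0,0],[0,0,0],0],
    [[0,0,0],[0,0,0],0]
  ]
}}

```text
clock: 9.7
position: [0.4686, -0.3326, 0.198]
orientation: [3.14, 0.001, 1.746]
wrist_force: [-1.0, 1.1, 6.8]
finger_gap: 0.178
finger_force: 59.6
```

```bash
python3 - <<'E'
from h import *
s=robot.read_state();print(s["position"],s["orientation"],s["clock"],s["finger_gap"],s["wrist_force"])
# guides: heights .012-.02 on carrier side
O=np.array([.4865,.002]); th=np.radians(-2.05); ex=np.array([np.cos(th),np.sin(th)]); ey=np.array([-np.sin(th),np.cos(th)])
for n in("scene","side"):
    im,P,p=cloud(n); Q=P.reshape(-1,3); Q=Q[np.isfinite(Q[:,0])]; L=np.c_[(Q[:,:2]-O)@ex,(Q[:,:2]-O)@ey]
    m=(np.hypot(*(Q[:,:2]-(.432,-.1288)).T)<.03)&(Q[:,2]>.048)&(Q[:,2]<.06); print(n,"front",Q[m].mean(0),L[m].mean(0))
    for lo,hi in((-.08,-.065),(-.065,-.05),(-.05,-.035),(.06,.1),(.1,.15),(.15,.2),(.2,.25)):
        m=(Q[:,2]>.009)&(Q[:,2]<.022)&(L[:,1]>lo)&(L[:,1]<hi)&(abs(L[:,0])<.075); a=L[m&(L[:,0]<0)][:,0]; b=L[m&(L[:,0]>0)][:,0]
        if len(a)>4 and len(b)>4: print(lo,len(a),len(b),np.median(a).round(4),np.median(b).round(4),((np.median(a)+np.median(b))/2).round(4))
E
```

```text
[ 0.46861128 -0.33258366  0.19800624] [3.13968215e+00 1.03791724e-03 1.74647041e+00] 9.7 0.17816512068471368 [-1.01905198  1.09239389  6.80349879]
scene front [ 0.43226887 -0.13034898  0.05213379] [-0.04946208 -0.13420421]
-0.08 19 21 -0.0638 0.0645 0.0003
-0.065 19 20 -0.0575 0.0576 0.0
-0.05 18 18 -0.0522 0.0529 0.0003
0.1 32 32 -0.0486 0.0501 0.0008
0.15 43 55 -0.0484 0.0491 0.0004
0.2 46 47 -0.0482 0.0503 0.001
side front [ 0.42586237 -0.12979559  0.05318263] [-0.05588428 -0.13388035]
```

Request:
{"fn": "carry_out", "kwargs": {
  "targets": [
    [[0,0,-0.0134],[0.0024,-0.0016,0],0],
    [[0,0,-0.0134],[0.0024,-0.0016,0],0],
    [[0,0,-0.0134],[0.0024,-0.0016,0],0],
    [[0,0,-0.0134],[0.0024,-0.0016,0],0],
    [[0,0,-0.0134],[0.0024,-0.0016,0],0]
  ]
}}

```text
clock: 10.3
position: [0.4702, -0.3344, 0.198]
orientation: [3.141, 0.0, 1.641]
wrist_force: [-3.6, 1.7, 10.0]
finger_gap: 0.18
finger_force: 60.3
```

Request:
{"fn": "carry_out", "kwargs": {
  "targets": [
    [[0,0,-0.0134],[0.0024,-0.0016,0],0],
    [[0,0,-0.0134],[0.0024,-0.0016,0],0],
    [[0,0,-0.0134],[0.0024,-0.0016,0],0],
    [[0,0,-0.0134],[0.0024,-0.0016,0],0],
    [[0,0,-0.0134],[0.0024,-0.0016,0],0]
  ]
}}

```text
clock: 10.8
position: [0.4726, -0.3359, 0.198]
orientation: [3.141, 0.0, 1.536]
wrist_force: [-3.7, 0.9, 9.0]
finger_gap: 0.176
finger_force: 60.2
```

```bash
cat >> h.py <<'E'
TH=np.radians(-2.05); EX=np.array([np.cos(TH),np.sin(TH)]); EY=np.array([-np.sin(TH),np.cos(TH)])
OFF={"scene":(.4869,.0002),"side":(.485,.0037),"tcp":(.4855,.004)}  # partition origin as each sees it
def loc(P,n): return np.c_[(P[:,:2]-OFF[n])@EX,(P[:,:2]-OFF[n])@EY,P[:,2]]
def circ(P):
    A=np.c_[2*P[:,:2],np.ones(len(P))]; q=np.linalg.lstsq(A,(P[:,:2]**2).sum(1),rcond=None)[0]
    return q[:2].round(4),np.sqrt(q[2]+q[0]**2+q[1]**2).round(4)
def rep(yc,names=("scene","side")):
    s=robot.read_state(); print("tcp",loc(s["position"][None],"tcp").round(4),np.degrees(s["orientation"]).round(2),s["wrist_force"].round(1),s["finger_gap"],s["clock"])
    for n in names:
        im,P,p=cloud(n); g=im.max(2).ravel(); Q=P.reshape(-1,3); k=np.isfinite(Q[:,0]); L=loc(Q[k],n); g=g[k]
        for nm,c in(("front",yc+.105),("rear",yc-.105)):
            m=(abs(L[:,1]-c)<.025)&(abs(L[:,0])<.03)&(L[:,2]>.046)&(L[:,2]<.06)&(g<110); print(n,nm,m.sum(),L[m].mean(0).round(4) if m.any() else "")
        m=(abs(L[:,1]-yc)<.04)&(abs(L[:,0])<.04)&(L[:,2]>.055)&(L[:,2]<.078); A=L[m]
        if m.sum()>20: print(n,"stack",m.sum(),np.percentile(A[:,2],[50,97]).round(4),circ(A[A[:,2]>.065]))
        m=(abs(L[:,1]-yc)<.12)&(L[:,2]>.004)&(L[:,2]<.013)&(abs(L[:,0])<.06)
        for a in np.arange(yc-.11,yc+.12,.04):
            B=L[m&(abs(L[:,1]-a)<.01)][:,0]
            if len(B)>6: print(f"   y{a:.3f} edges",np.percentile(B,[3,97]).round(4),end="")
        print()
E
python3 -c "
from h import *
rep(-.235)"
```

```text
tcp [[-0.0007 -0.3401  0.198 ]] [1.7999e+02 1.0000e-02 8.8020e+01] [-3.7  0.9  9. ] 0.17643498587910955 10.8
scene front 52 [-0.0031 -0.1308  0.0523]
scene rear 1 [ 0.011  -0.3487  0.0506]
scene stack 176 [0.0658 0.0716] (array([-0.0047, -0.2336]), np.float64(0.0282))
   y-0.345 edges [-0.0261  0.0353]   y-0.305 edges [-0.0391  0.0354]   y-0.265 edges [-0.0404  0.0347]   y-0.225 edges [0.0089 0.0354]   y-0.185 edges [-0.0407  0.035 ]   y-0.145 edges [-0.0409  0.0346]
side front 0 
side rear 132 [-0.0016 -0.3437  0.0536]
   y-0.345 edges [-0.0406  0.0351]   y-0.305 edges [-0.0456  0.0349]   y-0.225 edges [-0.0524 -0.0325]   y-0.185 edges [-0.055  -0.0313]   y-0.145 edges [-0.042  -0.0261]
```

Request:
{"fn": "carry_out", "kwargs": {
  "targets": [
    [[0,0,0],[0.003,0.015,0],0],
    [[0,0,0],[0.0032,0.03,0],0],
    [[0,0,0],[0.0032,0.03,0],0],
    [[0,0,0],[0.0032,0.03,0],0],
    [[0,0,0],[0.0032,0.03,0],0]
  ]
}}

```text
clock: 11.4
position: [0.4762, -0.3102, 0.198]
orientation: [3.139, 0.004, 1.535]
wrist_force: [-0.4, -5.3, 5.0]
finger_gap: 0.182
finger_force: 59.4
```

Request:
{"fn": "carry_out", "kwargs": {
  "targets": [
    [[0,0,0],[0.0011,0.03,0],0],
    [[0,0,0],[0.0011,0.03,0],0],
    [[0,0,0],[0.0011,0.03,0],0],
    [[0,0,0],[0.0011,0.03,0],0],
    [[0,0,0],[0.0011,0.03,0],0]
  ]
}}

```text
clock: 11.9
position: [0.4776, -0.2802, 0.198]
orientation: [3.138, 0.004, 1.535]
wrist_force: [0.5, -5.8, 4.4]
finger_gap: 0.178
finger_force: 59.5
```

```bash
python3 -c "
from h import *
rep(-.18)"
```

```text
tcp [[ 0.0022 -0.2843  0.198 ]] [179.82   0.23  87.94] [ 0.5 -5.8  4.4] 0.1781579865156813 11.9
scene front 52 [ 0.0015 -0.076   0.0524]
scene rear 4 [ 0.0084 -0.2944  0.0476]
scene stack 167 [0.0649 0.0707] (array([-0.001 , -0.1785]), np.float64(0.028))
   y-0.290 edges [-0.0347  0.0398]   y-0.250 edges [-0.0328  0.039 ]   y-0.210 edges [-0.0367  0.0385]   y-0.170 edges [0.0167 0.0393]   y-0.130 edges [-0.0353  0.0372]   y-0.090 edges [-0.0371  0.0381]
side front 0 
side rear 129 [ 0.0018 -0.2881  0.0535]
   y-0.290 edges [-0.0377  0.0377]   y-0.250 edges [-0.0413  0.0385]   y-0.170 edges [-0.0382 -0.0293]   y-0.130 edges [-0.0434 -0.0278]   y-0.090 edges [-0.0386 -0.0248]
```

Request:
{"fn": "carry_out", "kwargs": {
  "targets": [
    [[0,0,0],[0.0005,0.03,0],0],
    [[0,0,0],[0.0005,0.03,0],0],
    [[0,0,0],[0.0005,0.03,0],0],
    [[0,0,0],[0.0005,0.03,0],0],
    [[0,0,0],[0.0011,0.03,0],0]
  ]
}}

```text
clock: 12.5
position: [0.4782, -0.2501, 0.198]
orientation: [3.138, 0.004, 1.535]
wrist_force: [0.4, -5.7, 6.5]
finger_gap: 0.174
finger_force: 59.6
```

Request:
{"fn": "carry_out", "kwargs": {
  "targets": [
    [[0,0,0],[0.0011,0.03,0],0],
    [[0,0,0],[0.0011,0.03,0],0],
    [[0,0,0],[0.0011,0.03,0],0],
    [[0,0,0],[0.0011,0.03,0],0],
    [[0,0,0],[0.0011,0.03,0],0]
  ]
}}

```text
clock: 13.0
position: [0.4794, -0.2202, 0.198]
orientation: [3.138, 0.004, 1.535]
wrist_force: [-0.7, -5.6, 5.8]
finger_gap: 0.178
finger_force: 59.7
```

Request:
{"fn": "carry_out", "kwargs": {
  "targets": [
    [[0,0,0],[0.0011,0.03,0],0],
    [[0,0,0],[0.0011,0.03,0],0],
    [[0,0,0],[0.0011,0.03,0],0],
    [[0,0,0],[0.0011,0.03,0],0],
    [[0,0,0],[0.0011,0.03,0],0]
  ]
}}

```text
clock: 13.5
position: [0.4805, -0.1902, 0.198]
orientation: [3.138, 0.004, 1.535]
wrist_force: [-0.4, -6.1, 6.2]
finger_gap: 0.178
finger_force: 59.8
```

Request:
{"fn": "carry_out", "kwargs": {
  "targets": [
    [[0,0,0],[0.0011,0.03,0],0],
    [[0,0,0],[0.0011,0.03,0],0],
    [[0,0,0],[0.0011,0.03,0],0],
    [[0,0,0],[0.0011,0.03,0],0],
    [[0,0,0],[0.0011,0.03,0],0]
  ]
}}

```text
clock: 14.0
position: [0.4817, -0.1603, 0.198]
orientation: [3.138, 0.004, 1.534]
wrist_force: [-0.3, -7.0, 7.0]
finger_gap: 0.178
finger_force: 59.9
```

```bash
python3 -c "
from h import *
rep(-.06)"
```

```text
tcp [[ 0.0021 -0.1643  0.198 ]] [179.78   0.2   87.91] [-0.3 -7.   7. ] 0.17758947936038935 14.0
scene front 0 
scene rear 24 [ 0.0023 -0.1741  0.0526]
scene stack 153 [0.0649 0.0706] (array([-0.0012, -0.0588]), np.float64(0.0282))
   y-0.170 edges [-0.0367  0.0394]   y-0.130 edges [-0.0142  0.0393]   y-0.090 edges [-0.036   0.0377]   y-0.050 edges [0.0158 0.0571]   y-0.010 edges [-0.0366  0.0241]
side front 0 
side rear 110 [ 0.0021 -0.1684  0.0534]
   y-0.170 edges [-0.0368  0.0406]   y-0.130 edges [-0.0379  0.047 ]   y-0.090 edges [-0.0395  0.0363]   y-0.050 edges [-0.0498 -0.0331]   y-0.010 edges [-0.0393 -0.0283]   y0.030 edges [-0.0382 -0.0268]
```

```bash
python3 -c "
from h import *
p=cams.camera_params('wrist'); R=cv2.Rodrigues(p['rvec'])[0]; c=-R.T@p['tvec']; T=robot.read_state()['position']; print('cam',c,'tcp',T)
for n in('scene','side'):
    im,P,q=cloud(n); Q=P.reshape(-1,3); o=-cv2.Rodrigues(q['rvec'])[0].T@q['tvec']; print(n,'at',o.round(2))
    d=np.linalg.norm(Q-c,axis=1); print((d<.03).sum(), Q[d<.03].mean(0) if (d<.03).any() else '')
    # point of the camera projected: depth there vs camera's own distance
    f=K(q); uv=cv2.projectPoints(c[None],q['rvec'],q['tvec'],np.array([[f,0,q['cx']],[0,f,q['cy']],[0,0,1]]),np.array([q['k1'],0,0,0,0]))[0].ravel(); u,v=uv.round().astype(int)
    print(uv,'seen',P[v,u].round(3))
    m=(Q[:,2]>.1)&(Q[:,2]<.26)&(abs(Q[:,0]-T[0])<.08)&(Q[:,1]>T[1]-.1)&(Q[:,1]<-.05); print('hand max y by height',[(z,np.nanmax(Q[m&(abs(Q[:,2]-z)<.01)][:,1]).round(3)) for z in(.12,.15,.18,.21,.24) if (m&(abs(Q[:,2]-z)<.01)).any()])
"
```

```text
cam [ 0.48603758 -0.07376194  0.16789236] tcp [ 0.48181307 -0.15945838  0.19797364]
scene at [ 0.9  -0.4   0.92]
0 
[213.72679821 168.20460334] seen [ 0.429 -0.028  0.065]
hand max y by height [(0.12, np.float64(-0.153)), (0.15, np.float64(-0.134)), (0.18, np.float64(-0.134)), (0.21, np.float64(-0.134)), (0.24, np.float64(-0.129))]
side at [ 0.39 -0.84  0.94]
0 
[215.46105292 190.72180298] seen [ 0.47  -0.192  0.287]
hand max y by height [(0.12, np.float64(-0.142)), (0.15, np.float64(-0.153)), (0.18, np.float64(-0.159)), (0.21, np.float64(-0.155)), (0.24, np.float64(-0.154))]
```

The scene camera sees straight through the wrist camera's position, so it has no body to collide with. I'll push on.

Request:
{"fn": "carry_out", "kwargs": {
  "targets": [
    [[0,0,0],[0.0009,0.03,0],0],
    [[0,0,0],[0.0009,0.03,0],0],
    [[0,0,0],[0.0009,0.03,0],0],
    [[0,0,0],[0.0009,0.03,0],0],
    [[0,0,0],[0.0009,0.03,0],0]
  ]
}}

```text
clock: 14.7
position: [0.4826, -0.1303, 0.198]
orientation: [3.138, 0.003, 1.534]
wrist_force: [-0.3, -7.5, 8.7]
finger_gap: 0.178
finger_force: 59.9
```

Request:
{"fn": "carry_out", "kwargs": {
  "targets": [
    [[0,0,0],[0.0009,0.03,0],0],
    [[0,0,0],[0.0009,0.03,0],0],
    [[0,0,0],[0.0009,0.03,0],0],
    [[0,0,0],[0.0009,0.03,0],0],
    [[0,0,0],[0.0009,0.03,0],0]
  ]
}}

```text
clock: 15.2
position: [0.4836, -0.1004, 0.198]
orientation: [3.138, 0.003, 1.534]
wrist_force: [-0.5, -7.7, 8.8]
finger_gap: 0.177
finger_force: 60.0
```

Request:
{"fn": "carry_out", "kwargs": {
  "targets": [
    [[0,0,0],[0,0,0],0],
    [[0,0,0],[0,0,0],0.4],
    [[0,0,0],[0,0,0],0.5],
    [[0,0,0],[0,0,0],0.5],
    [[0,0,0],[0,0,0.05],0.5]
  ]
}}

```text
clock: 15.7
position: [0.4823, -0.0981, 0.206]
orientation: [-3.139, -0.0, 1.536]
wrist_force: [0.4, 0.3, 0.0]
finger_gap: 0.499
finger_force: 0.0
```

Request:
{"fn": "carry_out", "kwargs": {
  "targets": [
    [[0,0,0],[0,0,0.2],0.5],
    [[0,0,0],[0,0,0.24],0.5],
    [[0,0,0],[0,0,0.24],0.5],
    [[0,0,0],[0,0,0.2],0.5],
    [[0,0,0],[0,0,0],0.5]
  ]
}}

```text
clock: 16.2
position: [0.4842, -0.0994, 0.3881]
orientation: [3.132, -0.002, 1.536]
wrist_force: [0.4, -0.6, -0.0]
finger_gap: 0.501
finger_force: 0.0
```

Request:
{"fn": "carry_out", "kwargs": {
  "targets": [
    [[0,0,0],[0.008,0.21,0],0.5],
    [[0,0,0],[0.008,0.21,0],0.5],
    [[0,0,0],[0.008,0.21,0],0.5],
    [[0,0,0],[0.008,0.21,0],0.5],
    [[0,0,0],[0.008,0.21,0],0.5]
  ]
}}

```text
clock: 16.7
position: [0.4903, 0.1131, 0.3826]
orientation: [-3.141, -0.0, 1.536]
wrist_force: [-0.3, 0.6, 0.3]
finger_gap: 0.503
finger_force: 0.0
```

```bash
python3 - <<'E'
from h import *
s=robot.read_state();print(s["position"],s["orientation"],s["clock"])
im,P,p=cloud("wrist"); np.savez("w5.npz",im=im,P=P); cv2.imwrite("pics/w5.png",im[:,:,::-1])
L=loc(P.reshape(-1,3),"tcp"); g=im.max(2).ravel()
for lo,hi in((.13,.15),(.18,.22),(.22,.26),(.26,.3)):
    m=(L[:,2]>.011)&(L[:,2]<.022)&(L[:,1]>lo)&(L[:,1]<hi)&(abs(L[:,0])<.075); a=L[m&(L[:,0]<0)][:,0]; b=L[m&(L[:,0]>0)][:,0]
    if len(a)>4 and len(b)>4: print(lo,np.percentile(a,[3,50,97]).round(4),np.percentile(b,[3,50,97]).round(4))
m=(L[:,2]>.046)&(L[:,2]<.06)&(abs(L[:,0])<.03)&(L[:,1]>.05)&(L[:,1]<.2); print("front",m.sum(),L[m].mean(0) if m.any() else "")
m=(L[:,2]>.004)&(L[:,2]<.012)&(abs(L[:,0])<.042)&(L[:,1]>.05)&(L[:,1]<.2); print("plate",np.percentile(L[m][:,0],[2,98]),L[m][:,1].max())
m=(L[:,2]>.017)&(L[:,2]<.03)&(abs(L[:,0])<.035)&(abs(L[:,0])>.02)&(L[:,1]>.2); print("stop face",np.percentile(L[m][:,1],[2,98]))
E
```

```text
[0.49028271 0.11307791 0.38259795] [-3.14084260e+00 -1.02872076e-04  1.53573805e+00] 16.7
0.13 [-0.051  -0.046  -0.0414] [0.0468 0.0513 0.0564]
0.18 [-0.0506 -0.0456 -0.0409] [0.0471 0.0517 0.0568]
0.22 [-0.0506 -0.0454 -0.0409] [0.0466 0.0513 0.0562]
0.26 [-0.0511 -0.0456 -0.0411] [0.0467 0.0513 0.0565]
front 421 [0.00292831 0.10866225 0.05433028]
plate [-0.04136995  0.04055913] 0.1999424776680497Traceback (most recent call last):
  File "<stdin>", line 10, in <module>
    return _quantile_unchecked(
        a, q, axis, out, overwrite_input, method, keepdims, weights)
    return _ureduce(a,
                    func=_quantile_ureduce_func,
    ...<5 lines>...
                    overwrite_input=overwrite_input,
                    method=method)
    r = func(a, **kwargs)
    result = _quantile(arr,
                       quantiles=q,
    ...<2 lines>...
                       out=out,
                       weights=wgt)
    slices_having_nans = np.isnan(arr[-1, ...])
                                  ~~~^^^^^^^^^
IndexError: index -1 is out of bounds for axis 0 with size 0
```

View pics/w5.png

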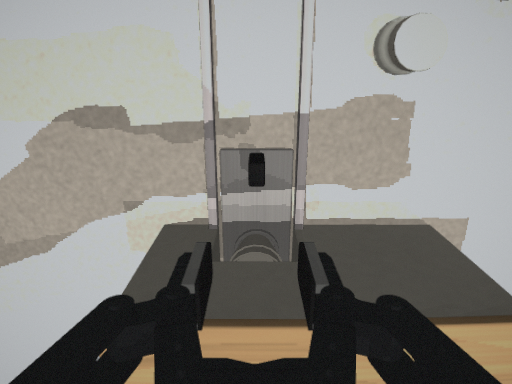

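The view shows the carrier's front through the opening, midway between the rails. The front post is at (257,168), the stack is under the lintel at (255,245), and the jar is well aside at (400,43).

Request:
{"fn": "carry_out", "kwargs": {
  "targets": [
    [[0,0,0],[0.003,-0.005,-0.15],0.5],
    [[0,0,0],[0.002,-0.005,-0.24],0.5],
    [[0,0,0],[0,0,-0.24],0.5],
    [[0,0,0],[0,0,-0.2],0.5],
    [[0,0,0],[0,0,-0.08],0.5]
  ]
}}

```text
clock: 17.25
position: [0.4899, 0.109, 0.197]
orientation: [-3.135, 0.003, 1.536]
wrist_force: [0.2, -0.1, -0.1]
finger_gap: 0.504
finger_force: 0.0
```

Request:
{"fn": "carry_out", "kwargs": {
  "targets": [
    [[0,0,0],[0,0,0],0.5],
    [[0,0,0],[0,0,0],0.2],
    [[0,0,0],[0,0,0],0],
    [[0,0,0],[0,0,0],0],
    [[0,0,0],[0,0,0],0]
  ]
}}

```text
clock: 17.75
position: [0.4923, 0.1095, 0.202]
orientation: [3.14, -0.001, 1.535]
wrist_force: [-1.0, -0.8, 7.4]
finger_gap: 0.176
finger_force: 59.9
```

Request:
{"fn": "carry_out", "kwargs": {
  "targets": [
    [[0,0,0],[0.0007,0.02,0],0],
    [[0,0,0],[0.0014,0.04,0],0],
    [[0,0,0],[0.0014,0.04,0],0],
    [[0,0,0],[0.0014,0.04,0],0],
    [[0,0,0],[0.0014,0.04,0],0]
  ]
}}

```text
clock: 18.25
position: [0.494, 0.1441, 0.202]
orientation: [3.139, 0.001, 1.535]
wrist_force: [1.1, -5.9, 5.1]
finger_gap: 0.18
finger_force: 59.7
```

Request:
{"fn": "carry_out", "kwargs": {
  "targets": [
    [[0,0,0],[0.0014,0.04,0],0],
    [[0,0,0],[0.0014,0.04,0],0],
    [[0,0,0],[0.0014,0.04,0],0],
    [[0,0,0],[0.0014,0.04,0],0],
    [[0,0,0],[0.0014,0.04,0],0]
  ]
}}

```text
clock: 18.75
position: [0.4954, 0.1841, 0.2021]
orientation: [3.139, 0.001, 1.535]
wrist_force: [-0.7, -6.4, 6.5]
finger_gap: 0.176
finger_force: 59.8
```

Request:
{"fn": "carry_out", "kwargs": {
  "targets": [
    [[0,0,0],[0.0014,0.04,0],0],
    [[0,0,0],[0.0014,0.04,0],0],
    [[0,0,0],[0.0014,0.04,0],0],
    [[0,0,0],[0.0014,0.04,0],0],
    [[0,0,0],[0.0014,0.04,0],0]
  ]
}}

```text
clock: 19.25
position: [0.4968, 0.224, 0.202]
orientation: [3.139, 0.001, 1.535]
wrist_force: [0.4, -6.5, 5.8]
finger_gap: 0.172
finger_force: 59.8
```

Request:
{"fn": "carry_out", "kwargs": {
  "targets": [
    [[0,0,0],[0.0014,0.04,0],0],
    [[0,0,0],[0.0014,0.04,0],0],
    [[0,0,0],[0.0014,0.04,0],0],
    [[0,0,0],[0.001,0.03,0],0],
    [[0,0,0],[0.0007,0.02,0],0]
  ]
}}

```text
clock: 19.75
position: [0.498, 0.2583, 0.2021]
orientation: [3.139, 0.001, 1.535]
wrist_force: [-0.6, -5.6, 6.2]
finger_gap: 0.174
finger_force: 59.8
```

Request:
{"fn": "carry_out", "kwargs": {
  "targets": [
    [[0,0,0],[0.0006,0.018,0],0],
    [[0,0,0],[0.0006,0.018,0],0],
    [[0,0,0],[0.0006,0.018,0],0],
    [[0,0,0],[0.0006,0.018,0],0],
    [[0,0,0],[0.0006,0.018,0],0]
  ]
}}

```text
clock: 20.25
position: [0.4987, 0.2758, 0.2021]
orientation: [3.14, 0.001, 1.535]
wrist_force: [-1.0, -6.3, 6.2]
finger_gap: 0.175
finger_force: 59.8
```

Request:
{"fn": "carry_out", "kwargs": {
  "targets": [
    [[0,0,0],[0.0006,0.018,0],0],
    [[0,0,0],[0.0006,0.018,0],0],
    [[0,0,0],[0.0006,0.018,0],0],
    [[0,0,0],[0.0006,0.018,0],0],
    [[0,0,0],[0.0005,0.013,0],0]
  ]
}}

```text
clock: 20.75
position: [0.4992, 0.293, 0.2021]
orientation: [3.14, 0.001, 1.535]
wrist_force: [-0.9, -7.1, 5.9]
finger_gap: 0.177
finger_force: 59.8
```

Request:
{"fn": "carry_out", "kwargs": {
  "targets": [
    [[0,0,0],[0.0003,0.01,0],0],
    [[0,0,0],[0.0003,0.01,0],0],
    [[0,0,0],[0.0003,0.01,0],0],
    [[0,0,0],[0.0003,0.01,0],0],
    [[0,0,0],[0.0003,0.01,0],0]
  ]
}}

```text
clock: 21.25
position: [0.4996, 0.3027, 0.2021]
orientation: [3.14, 0.001, 1.535]
wrist_force: [0.6, -6.3, 6.2]
finger_gap: 0.175
finger_force: 59.8
```

```bash
python3 - <<'E'
from h import *
rep(.195,("side",))
s=robot.read_state(); im,P,p=cloud("wrist"); np.savez("w6.npz",im=im,P=P); cv2.imwrite("pics/w6.png",im[:,:,::-1])
E
```

```text
tcp [[0.0034 0.2991 0.2021]] [1.7989e+02 7.0000e-02 8.7930e+01] [ 0.6 -6.3  6.2] 0.17460649925966484 21.25
side front 79 [0.0027 0.2929 0.0533]
side rear 0 
side stack 222 [0.0645 0.0735] (array([0.0016, 0.1946]), np.float64(0.0274))
   y0.245 edges [-0.0546  0.0455]   y0.285 edges [-0.0492  0.0547]
```

View pics/w6.png

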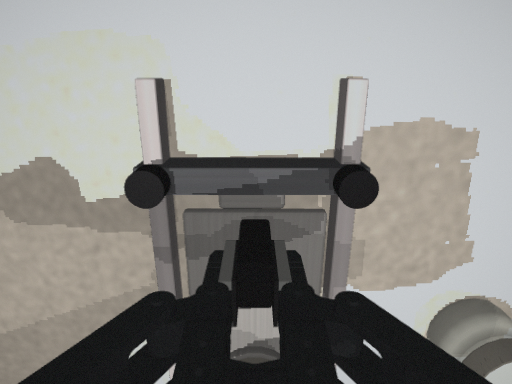

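The wrist view shows the carrier's front edge at row 210, almost touching the plunger (207), with the stop's face at about row 194. At roughly 0.56 mm per pixel about 10 mm remain. I'll creep now.

Request:
{"fn": "carry_out", "kwargs": {
  "targets": [
    [[0,0,0],[0.0002,0.005,0],0],
    [[0,0,0],[0.0002,0.005,0],0],
    [[0,0,0],[0.0002,0.005,0],0],
    [[0,0,0],[0.0002,0.005,0],0],
    [[0,0,0],[0.0002,0.005,0],0]
  ]
}}

```text
clock: 21.85
position: [0.4998, 0.3077, 0.2021]
orientation: [3.14, 0.001, 1.535]
wrist_force: [-0.6, -5.5, 7.1]
finger_gap: 0.174
finger_force: 59.8
```

Request:
{"fn": "carry_out", "kwargs": {
  "targets": [
    [[0,0,0],[0.0001,0.004,0],0],
    [[0,0,0],[0.0001,0.004,0],0],
    [[0,0,0],[0.0001,0.004,0],0],
    [[0,0,0],[0.0001,0.004,0],0],
    [[0,0,0],[0.0001,0.004,0],0]
  ]
}}

```text
clock: 22.35
position: [0.5, 0.3096, 0.2021]
orientation: [3.141, 0.004, 1.533]
wrist_force: [-2.9, -13.5, 10.2]
finger_gap: 0.174
finger_force: 60.3
```

Request:
{"fn": "carry_out", "kwargs": {
  "targets": [
    [[0,0,0],[0.0001,0.003,0],0],
    [[0,0,0],[0.0001,0.003,0],0],
    [[0,0,0],[0.0001,0.003,0],0],
    [[0,0,0],[0.0001,0.003,0],0],
    [[0,0,0],[0.0001,0.003,0],0]
  ]
}}

```text
clock: 22.85
position: [0.5001, 0.3123, 0.2021]
orientation: [3.141, 0.005, 1.533]
wrist_force: [-2.1, -12.5, 9.9]
finger_gap: 0.175
finger_force: 60.4
```

Request:
{"fn": "carry_out", "kwargs": {
  "targets": [
    [[0,0,0],[0,0,0],0],
    [[0,0,0],[0,0,0],0],
    [[0,0,0],[0,0,0],0],
    [[0,0,0],[0,0,0],0],
    [[0,0,0],[0,0,0],0]
  ]
}}

```text
clock: 23.35
position: [0.5001, 0.3124, 0.202]
orientation: [3.141, 0.004, 1.533]
wrist_force: [-1.4, -13.1, 10.4]
finger_gap: 0.179
finger_force: 60.4
```

Request:
{"fn": "carry_out", "kwargs": {
  "targets": [
    [[0,0,0],[0.0001,0.003,0],0],
    [[0,0,0],[0.0001,0.003,0],0],
    [[0,0,0],[0.0001,0.003,0],0],
    [[0,0,0],[0.0001,0.003,0],0],
    [[0,0,0],[0.0001,0.003,0],0]
  ]
}}

```text
clock: 23.85
position: [0.5002, 0.3153, 0.2021]
orientation: [3.141, 0.005, 1.533]
wrist_force: [-2.8, -12.9, 9.8]
finger_gap: 0.174
finger_force: 60.3
```

Request:
{"fn": "carry_out", "kwargs": {
  "targets": [
    [[0,0,0],[0.0001,0.003,0],0],
    [[0,0,0],[0.0001,0.003,0],0],
    [[0,0,0],[0.0001,0.003,0],0],
    [[0,0,0],[0,0,0],0],
    [[0,0,0],[0,0,0],0]
  ]
}}

```text
clock: 24.35
position: [0.5003, 0.3172, 0.2021]
orientation: [3.141, 0.005, 1.533]
wrist_force: [-1.1, -11.8, 10.1]
finger_gap: 0.171
finger_force: 60.4
```

Request:
{"fn": "carry_out", "kwargs": {
  "targets": [
    [[0,0,0],[0.0001,0.002,0],0],
    [[0,0,0],[0.0001,0.002,0],0],
    [[0,0,0],[0,0,0],0],
    [[0,0,0],[0,0,0],0],
    [[0,0,0],[0,0,0],0]
  ]
}}

```text
clock: 24.85
position: [0.5003, 0.3179, 0.2021]
orientation: [3.141, 0.005, 1.533]
wrist_force: [-1.9, -12.2, 10.4]
finger_gap: 0.17
finger_force: 60.4
```

Request:
{"fn": "carry_out", "kwargs": {
  "targets": [
    [[0,0,0],[0.0001,0.002,0],0],
    [[0,0,0],[0.0001,0.002,0],0],
    [[0,0,0],[0,0,0],0],
    [[0,0,0],[0,0,0],0],
    [[0,0,0],[0,0,0],0]
  ]
}}

```text
clock: 25.35
position: [0.5004, 0.3187, 0.2021]
orientation: [3.141, 0.005, 1.533]
wrist_force: [-2.3, -11.8, 10.4]
finger_gap: 0.173
finger_force: 60.4
```

Request:
{"fn": "carry_out", "kwargs": {
  "targets": [
    [[0,0,0],[0.0001,0.002,0],0],
    [[0,0,0],[0.0001,0.002,0],0],
    [[0,0,0],[0,0,0],0],
    [[0,0,0],[0,0,0],0],
    [[0,0,0],[0,0,0],0]
  ]
}}

```text
clock: 25.85
position: [0.5004, 0.3193, 0.2021]
orientation: [3.141, 0.005, 1.533]
wrist_force: [-1.5, -13.2, 11.5]
finger_gap: 0.173
finger_force: 60.4
```

Request:
{"fn": "carry_out", "kwargs": {
  "targets": [
    [[0,0,0],[0.0001,0.002,0],0],
    [[0,0,0],[0.0001,0.002,0],0],
    [[0,0,0],[0,0,0],0],
    [[0,0,0],[0,0,0],0],
    [[0,0,0],[0,0,0],0]
  ]
}}

```text
clock: 26.35
position: [0.5005, 0.3196, 0.2021]
orientation: [3.141, 0.006, 1.533]
wrist_force: [-3.0, -14.2, 11.5]
finger_gap: 0.175
finger_force: 60.6
```

Request:
{"fn": "carry_out", "kwargs": {
  "targets": [
    [[0,0,0],[0.0001,0.002,0],0],
    [[0,0,0],[0.0001,0.002,0],0],
    [[0,0,0],[0,0,0],0],
    [[0,0,0],[0,0,0],0],
    [[0,0,0],[0,0,0],0]
  ]
}}

```text
clock: 26.85
position: [0.5005, 0.3198, 0.2021]
orientation: [-3.141, 0.007, 1.532]
wrist_force: [-3.1, -15.2, 12.8]
finger_gap: 0.174
finger_force: 60.7
```

Request:
{"fn": "carry_out", "kwargs": {
  "targets": [
    [[0,0,0],[0.0001,0.002,0],0],
    [[0,0,0],[0.0001,0.002,0],0],
    [[0,0,0],[0,0,0],0],
    [[0,0,0],[0,0,0],0],
    [[0,0,0],[0,0,0],0]
  ]
}}

```text
clock: 27.35
position: [0.5006, 0.32, 0.2021]
orientation: [-3.141, 0.008, 1.532]
wrist_force: [-4.3, -16.8, 15.2]
finger_gap: 0.177
finger_force: 60.9
```

```bash
python3 - <<'E'
from h import *
im,P,p=cloud("wrist"); np.savez("w7.npz",im=im,P=P)
for f in("w6","w7"):
    z=np.load(f+".npz"); L=loc(z["P"].reshape(-1,3),"tcp")
    for a,b in((-.034,-.022),(-.012,.012),(.026,.038)):
        m=(L[:,0]>a)&(L[:,0]<b)&(L[:,1]>.29)&(L[:,1]<.4); A=L[m]
        pl=A[(A[:,2]>.004)&(A[:,2]<.0115)]; st=A[(A[:,2]>.019)&(A[:,2]<.03)]; pg=A[(A[:,2]>.0125)&(A[:,2]<.0175)]
        print(f,a,"plate front",np.percentile(pl[:,1],97).round(4) if len(pl)else"","stop top near edge",np.percentile(st[:,1],3).round(4) if len(st)else"","plunger",len(pg),np.percentile(pg[:,1],[3,97]).round(4) if len(pg) else "")
E
```

```text
w6 -0.034 plate front 0.3452 stop top near edge 0.3319 plunger 62 [0.3448 0.3455]
w6 -0.012 plate front 0.3453 stop top near edge 0.3122 plunger 415 [0.3121 0.3453]
w6 0.026 plate front 0.3451 stop top near edge 0.3318 plunger 54 [0.3447 0.3454]
w7 -0.034 plate front 0.3452 stop top near edge 0.3321 plunger 79 [0.3447 0.3455]
w7 -0.012 plate front 0.3532 stop top near edge 0.3277 plunger 413 [0.3278 0.3533]
w7 0.026 plate front 0.3453 stop top near edge 0.332 plunger 74 [0.3447 0.3455]
```

```bash
python3 - <<'E'
from h import *
for f in("w6","w7"):
    z=np.load(f+".npz"); L=loc(z["P"].reshape(-1,3),"tcp")
    for a,b in((-.034,-.022),(.026,.038)):
        m=(L[:,0]>a)&(L[:,0]<b)&(L[:,1]>.28)&(L[:,1]<.335); A=L[m]
        print(f,a,[(y.round(4),np.median(A[abs(A[:,1]-y)<.0008][:,2]).round(4)) for y in np.arange(.308,.335,.0016)])
im=np.load("w7.npz")["im"]; cv2.imwrite("pics/w7.png",cv2.resize(im[120:300,100:410,::-1],(775,450),interpolation=3))
E
```

```text
w6 -0.034 [(np.float64(0.308), np.float64(0.0827)), (np.float64(0.3096), np.float64(0.0896)), (np.float64(0.3112), np.float64(0.089)), (np.float64(0.3128), np.float64(0.0854)), (np.float64(0.3144), np.float64(0.0792)), (np.float64(0.316), np.float64(0.0047)), (np.float64(0.3176), np.float64(0.0009)), (np.float64(0.3192), np.float64(0.0009)), (np.float64(0.3208), np.float64(0.0007)), (np.float64(0.3224), np.float64(0.001)), (np.float64(0.324), np.float64(nan)), (np.float64(0.3256), np.float64(nan)), (np.float64(0.3272), np.float64(nan)), (np.float64(0.3288), np.float64(nan)), (np.float64(0.3304), np.float64(nan)), (np.float64(0.332), np.float64(0.0237)), (np.float64(0.3336), np.float64(0.024))]
w6 0.026 [(np.float64(0.308), np.float64(0.0784)), (np.float64(0.3096), np.float64(0.0841)), (np.float64(0.3112), np.float64(0.0838)), (np.float64(0.3128), np.float64(0.082)), (np.float64(0.3144), np.float64(0.0094)), (np.float64(0.316), np.float64(0.0039)), (np.float64(0.3176), np.float64(0.0009)), (np.float64(0.3192), np.float64(0.0008)), (np.float64(0.3208), np.float64(0.0007)), (np.float64(
[... 412 characters left out ...]
4(0.3112), np.float64(0.0855)), (np.float64(0.3128), np.float64(0.085)), (np.float64(0.3144), np.float64(0.0852)), (np.float64(0.316), np.float64(0.0854)), (np.float64(0.3176), np.float64(0.0853)), (np.float64(0.3192), np.float64(0.0854)), (np.float64(0.3208), np.float64(0.085)), (np.float64(0.3224), np.float64(0.0848)), (np.float64(0.324), np.float64(0.083)), (np.float64(0.3256), np.float64(0.0919)), (np.float64(0.3272), np.float64(0.0921)), (np.float64(0.3288), np.float64(0.0863)), (np.float64(0.3304), np.float64(0.0816)), (np.float64(0.332), np.float64(0.0238)), (np.float64(0.3336), np.float64(0.024))]
  return _methods._mean(a, axis=axis, dtype=dtype,
  ret = ret.dtype.type(ret / rcount)
```

View pics/w7.png

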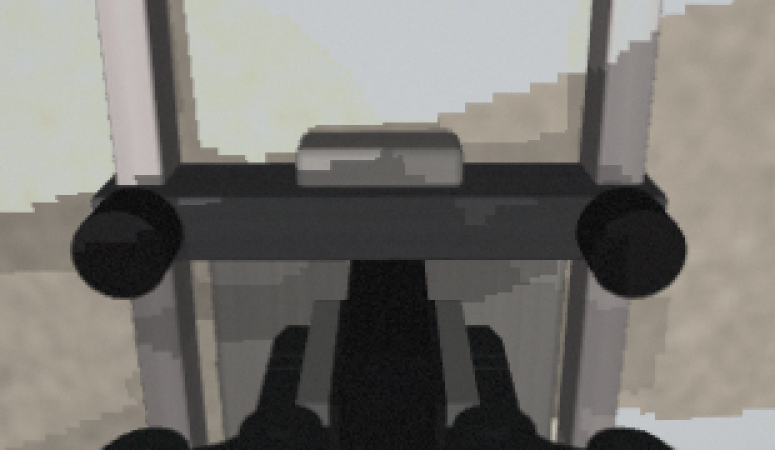

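The final view shows the carrier's front edge tight against the stop bar, with no gap at row 260, and the plunger pushed out behind the bar at (380,155). I'll press a little harder, well under 40 N, to be sure it is fully in.

Request:
{"fn": "carry_out", "kwargs": {
  "targets": [
    [[0,0,0],[0.0001,0.002,0],0],
    [[0,0,0],[0.0001,0.002,0],0],
    [[0,0,0],[0.0001,0.002,0],0],
    [[0,0,0],[0.0001,0.002,0],0],
    [[0,0,0],[0,0,0],0]
  ]
}}

```text
clock: 27.9
position: [0.5008, 0.3204, 0.2022]
orientation: [-3.14, 0.009, 1.532]
wrist_force: [-3.5, -19.8, 17.6]
finger_gap: 0.176
finger_force: 61.3
```

Request:
{"fn": "carry_out", "kwargs": {
  "targets": [
    [[0,0,0],[0.0001,0.002,0],0],
    [[0,0,0],[0.0001,0.002,0],0],
    [[0,0,0],[0.0001,0.002,0],0],
    [[0,0,0],[0,0,0],0],
    [[0,0,0],[0,0,0],0]
  ]
}}

```text
clock: 28.4
position: [0.5008, 0.3207, 0.2021]
orientation: [-3.14, 0.011, 1.531]
wrist_force: [-5.3, -22.9, 18.3]
finger_gap: 0.173
finger_force: 61.5
```

Request:
{"fn": "carry_out", "kwargs": {
  "targets": [
    [[0,0,0],[0,-0.006,0],0],
    [[0,0,0],[0,-0.006,0],0],
    [[0,0,0],[0,-0.003,0],0],
    [[0,0,0],[0,0,0],0],
    [[0,0,0],[0,0,0],0]
  ]
}}

```text
clock: 28.9
position: [0.5006, 0.32, 0.2021]
orientation: [-3.141, 0.007, 1.532]
wrist_force: [-3.1, -17.2, 14.6]
finger_gap: 0.174
finger_force: 60.9
```

Request:
{"fn": "carry_out", "kwargs": {
  "targets": [
    [[0,0,0],[0,0,0],0.3],
    [[0,0,0],[0,0,0],0.45],
    [[0,0,0],[0,0,0],0.45],
    [[0,0,0],[0,0,0],0.45],
    [[0,0,0],[0,0,0],0.45]
  ]
}}

```text
clock: 29.4
position: [0.4994, 0.3264, 0.2007]
orientation: [3.142, -0.0, 1.537]
wrist_force: [0.3, -0.1, -0.4]
finger_gap: 0.449
finger_force: 0.0
```

Request:
{"fn": "carry_out", "kwargs": {
  "targets": [
    [[0,0,0],[0,0,0.05],0.45],
    [[0,0,0],[0,0,0.1],0.45],
    [[0,0,0],[0,0,0.2],0.45],
    [[0,0,0],[0,0,0.2],0.45],
    [[0,0,0],[0,0,0.2],0.45]
  ]
}}

```text
clock: 29.9
position: [0.4995, 0.3257, 0.3528]
orientation: [3.141, 0.0, 1.536]
wrist_force: [0.8, -0.0, -0.6]
finger_gap: 0.454
finger_force: 0.0
```

Request:
{"fn": "carry_out", "kwargs": {
  "targets": [
    [[0,0,0],[-0.1,-0.15,0],0.45],
    [[0,0,0],[-0.1,-0.15,0],0.45],
    [[0,0,0],[-0.05,-0.1,0],0.45],
    [[0,0,0],[0,0,0],0.45],
    [[0,0,0],[0,0,0],0.45]
  ]
}}

```text
clock: 30.4
position: [0.4497, 0.246, 0.3515]
orientation: [3.141, -0.002, 1.536]
wrist_force: [0.1, 0.8, 1.1]
finger_gap: 0.453
finger_force: 0.0
```

```bash
python3 - <<'E'
from h import *
rep(.212,("scene","side"))
im,P,p=cloud("wrist"); L=loc(P.reshape(-1,3),"tcp")
for a,b in((-.034,-.022),(.026,.038),(-.012,.012)):
    m=(L[:,0]>a)&(L[:,0]<b)&(L[:,1]>.3)&(L[:,1]<.37); A=L[m]
    print(a,[(int(1e3*y+.5),round(float(np.median(A[abs(A[:,1]-y)<.001][:,2])*1e3),1)) for y in np.arange(.316,.366,.002) if (abs(A[:,1]-y)<.001).any()])
m=(abs(L[:,0])<.03)&(abs(L[:,1]-.317)<.025)&(L[:,2]>.046)&(L[:,2]<.06); print("front post",m.sum(),L[m].mean(0) if m.any() else "")
E
```

```text
tcp [[-0.0444  0.2406  0.3515]] [ 1.7995e+02 -9.0000e-02  8.7980e+01] [0.1 0.8 1.1] 0.45289314667098046 30.4
scene front 35 [0.0014 0.3119 0.0525]
scene rear 25 [0.0022 0.1091 0.0517]
scene stack 138 [0.0648 0.0701] (array([-0.0007,  0.2109]), np.float64(0.0281))
   y0.142 edges [-0.0449  0.0524]   y0.182 edges [-0.0467  0.0522]   y0.222 edges [-0.0485  0.052 ]   y0.262 edges [0.0017 0.0527]   y0.302 edges [-0.0455  0.0533]
side front 43 [0.0021 0.3101 0.0531]
side rear 0 
side stack 226 [0.0637 0.0727] (array([0.0013, 0.2109]), np.float64(0.0276))
   y0.222 edges [-0.0385  0.0444]   y0.262 edges [-0.0548  0.0583]   y0.302 edges [-0.0379  0.0446]
-0.034 [(316, 8.9), (318, 9.4), (320, 9.2), (322, 8.9), (324, 9.0), (326, 8.8), (328, 9.0), (330, 8.6), (332, 23.6), (334, 24.0), (336, 23.7), (338, 24.0), (340, 23.8), (342, 23.8), (344, 23.9), (346, 1.1), (348, 0.7), (350, 0.9), (352, 0.7), (354, 0.8), (356, 0.7), (358, 1.5), (360, 0.7), (362, 1.1), (364, 1.0)]
0.026 [(316, 8.9), (318, 9.0), (320, 9.0), (322, 8.9), (324, 8.9), (326, 8.7), (328, 8.9), (330, 8.6), (332, 23.3), (334, 24.1), (336, 23.8), (338, 23.8), (340, 24.0), (342, 24.0), (344, 23.6), (346, 1.1), (348, 1.0), (350, 1.1), (352, 0.8), (354, 1.1), (356, 1.0), (358, 0.8), (360, 0.8), (362, 0.9), (364, 0.8)]
-0.012 [(316, 53.4), (318, 54.0), (320, 54.0), (322, 53.4), (324, 54.2), (326, 50.4), (328, 10.0), (330, 8.6), (332, 23.4), (334, 24.1), (336, 23.8), (338, 23.7), (340, 23.8), (342, 24.0), (344, 23.6), (346, 18.2), (348, 17.8), (350, 18.1), (352, 17.0), (354, 1.1), (356, 0.8), (358, 1.0), (360, 0.8), (362, 0.8), (364, 1.1)]
front post 656 [0.004089   0.31641268 0.0543866 ]
```

```bash
python3 -c "
from h import *
print(ticket.sign_off())"
```

```text
the job is handed in; nothing more can be done
None
```

Job handed in at about 30.6 s: the loose cup is nested (stack top measured about 70 mm) and the carrier sits flush against the end stop with the plunger pushed fully in. The highest wrist-force reading was about 30 N in total, 23 N of it against the stop, and the jar, soap and dish were not touched.

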